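# Clear the cup off the scanner and shut its lid

### The arm

A 6-joint arm with a two-finger parallel gripper is mounted at the origin on the work surface. World frame = base frame: x ahead of the robot, y to its left, z up, the work surface at z = 0. Lengths are in m, angles in rad, forces in N, time in s.
With the tool pointing down it reaches from about 0.15 to 0.775 m from the base axis. Payload 6.1 kg.
Tool frame: the origin (TCP) lies on the front face of the gripper's body, between the roots of the fingers; the fingertips stand 73 mm ahead of it and the grasp point (between the pads) lies 54 mm ahead of it (r.tcp_to_grasp is the distance from the TCP to the grasp point, in m); z points along the fingers, y is the line along which they close (so a half turn about z gives the same grasp; the last joint's range is limited). The gripper opens to 85 mm and grips with 20 to 120 N. Pads are 22 mm wide; open, the fingers measure 114 mm over their backs; the gripper's body (76 mm by 85 mm) begins 54 mm behind the grasp point. The pads swing forward as they close: fully open they stand 13 mm farther back than shut.
Start: joints at [1.328, 0.126, -0.04, 1.405, 0, 1.571], TCP at [0.126, 0.51, 0.304] pointing down, gripper open.
Joint ranges: [-2.72, 2.72], [-0.95, 1.95], [-1.27, 1.35], [-1.78, 2.02], [-1.46, 1.47], [-3.14, 3.14]. Speed limits (rad/s): [2.39, 2.39, 3.01, 3.14, 3.14, 3.14].

### API

Orientations are given as a rotation vector (axis times angle).
In Python, from cell import sense, camera, camera_params, ticket, search_frame, r gives the robot as it stands. The module is installed in compiled form; this text tells all that it offers.
- The arm moves only by the tool carry_out, never from a script. Its argument "plan" is a list of rows, each an object of numbers: "rx", "ry", "rz": the turn, a rotation vector about the tool's x, y, z in rad; "tx", "ty", "tz": the shift along the tool's x, y, z in m; "jaw": the closure, from 0 (fully open) to 1 (shut). In form: [{"rx": .., "ry": .., "rz": .., "tx": .., "ty": .., "tz": .., "jaw": ..}, ...]. A call has 1 to 20 rows; each row is the pose to reach, as a shift and turn from the pose commanded when the call began, along the tool's axes at that moment; what a row does not reach only later rows make up. A row lasts 1/8 s, in which the tool goes at most 62.5 mm and 10.7 degrees, less where a joint would pass 70% of its speed; a pose out of reach is approached as far as the arm can. A call with a gripper value outside its range is refused whole. The fingers move at their own pace and stop on an object; "grip_force" is the grip in N (left out, the last holds). Time passes only in rows, so rows that repeat a pose let the fingers close. It gives the time, the measured TCP pose, the force, the opening and the grip force at its end, in the units of the state.
- sense(): the state, without advancing time (a new reading comes with each control period).
- camera(name): name is "side" or "top" or "wrist"; returns the picture (400x640x3 uint8, red, green, blue); there is no depth.
- camera_params(name): a dict with "K" (3x3 intrinsics, pixels), "cam_to_world" (4x4, takes a point from camera to world coordinates). Camera axes: x right, y up, looking along -z (the intrinsics and any distortion apply to the point x, -y, -z); pixel columns grow to the right and rows downward; lengths in m; the calibration is good to about 2 mm. The wrist camera is an equidistant fisheye: a pixel r from the principal point sees the ray r / f radians off the axis. A picture is of the moment at which its call begins: read the wrist's pose just before it. camera_params takes no time and is no camera call; for the wrist camera it gives the pose at the moment of the call.
- ticket.job_done(): hands the job in; it is judged then, once.
Trained networks look in the newest picture that a camera, given by its name, has taken for a name from the list of things; names that differ only in an ending like _2 or _b are one class to them, and where a whole thing is asked for, a point or a joint stands for the part that bears it (a point fixed in the world has none). Each returns a list of dicts, best first, with "confidence" (0 to 1); they miss things now and then, are a little off and sometimes report something else, mostly with a low value. They report only what shows in the picture. A call takes as long as a camera call.
- search_frame(thing, camera): "xy" ([column, row] in pixels, amid what is visible of it).
The state is a dict: "t": time; "q": joint angles; "qd": joint speeds; "joint_torque": joint torques, N m; "position": TCP position; "ee_rot": TCP orientation; "contact_force": force on the tool from outside, world axes, zero at the start; "moment": the same for the moment, N m; "grip_width": finger opening in m; "gripper_force": force on a finger pad.
Only numpy, scipy, OpenCV 4.12 (cv2) and the standard library are available. Lean on these libraries where they do the work, as an engineer would, in place of code of your own. Each camera call takes 0.05 s, during which the arm holds its last target. There are 200 camera calls.

### The job

Someone left an empty cup on the glass of the flatbed scanner, under the half-raised lid. Take the cup out and stand it upright on the floor of the shallow wooden tray, leaving the lid up meanwhile; then lower the lid gently, without slamming it, until it is fully shut. Do not shift or tip the tub in the tray or the pen pot.

Things in the scene. Friction and masses are not known exactly. Their poses are not given: they have to be found in the camera images.
- scanner: Grey flatbed scanner fixed to the desk, 280 (x) by 340 (y) by 50 mm high, dark glass on top at height 50 mm, level with the pale frame around it. Origin at the centre of its underside; its x axis points from its front (towards the robot) to the hinge at the back, z up; the yaw varies.
- lid (a joint): Hinge angle of the scanner's lid, rad: 0 = flat shut on the base, grows as the front edge rises, stop at 1.17; it starts at 1.06 to 1.15, so the lid leans forward over the glass. The lid is a flat slab 260 mm from hinge to free front edge, 340 mm wide, 22 mm thick, about 0.6 kg. A stiff friction hinge (about 1 N m) holds it wherever it is left; about 5 to 9 N on its outer face near the free edge starts to push it down.
- lid_hinge (a point): Point on the hinge axis, mid-width, at the height of the glass, 50 mm above the desk, 125 mm behind the scanner's centre. Fixed to the scanner, same axes as scanner. The hinge axis is the scanner's y axis. The shut lid's underside lies at this height, its top face 22 mm higher.
- lid_edge (a point): Middle of the lid's free front edge, on its outer (upper when shut) face; 260 mm from the hinge along the lid and 22 mm out from its underside. Moves with the lid.
- cup_mid (a point): White ceramic cup without handle, mouth up, empty: 60 mm high, 60 mm outer diameter at the rim, narrowing towards the foot, wall 4 mm, about 0.14 kg. Point on its axis half-way up (30 mm above its foot), z up along its axis. It stands on the glass 90 to 107 mm in front of the hinge, below the lid.
- tray: Shallow open wooden tray fixed to the desk, 220 (x) by 150 (y) by 20 mm high, walls and floor 5 mm thick. Origin at the centre of its underside, z up. It lies to the left or to the right of the scanner. The end towards its -x (nearer the robot) is free, the tub stands in the half towards its +x.
- tub_mid (a point): Small white lidded tub, 56 mm diameter, 40 mm high, standing in the tray, loose. Point at its centre. Leave alone.
- pot_mid (a point): Black pen pot with pens, 76 mm diameter, 100 mm high (pens to about 160 mm), loose, on the other side of the scanner from the tray. Point on its axis 50 mm above the desk. Leave alone.

How it is judged:
By the outcome, as a careful person would: the job done as asked, in the order asked, and still so for the second after the job is handed in, with the robot touching nothing.
It also fails if it takes over 62 s, if anything falls off the work surface, if the arm or the gripper's body presses on something with over 40 N, if the wrist force passes 120 N, or if a joint passes its speed limit or range.

## Working session

There is one attempt and no reset: what is moved stays moved. The work goes in short steps, Python scripts to look and compute and a tool call to move; the robot and the scene stay as the last step left them, time stands still between calls to the robot, and variables do not carry over. Pictures are saved under pics/ and viewed, at most 12 in all, crops included, and the job is handed in when it is done.

Besides the shell and the picture viewer there is one more tool, called as a command line: name --argument value ..., lists and objects as JSON in quotes. carry_out: Moves the arm, as the interface text tells. Its arguments: {"type":"object","properties":{"plan":{"type":"array"},"grip_force":{"type":"number"}},"required":["plan"]}

```bash
mkdir -p pics; cat > h.py <<'E'
import numpy as np, cv2
from cell import sense, camera, camera_params, ticket, search_frame, r
from scipy.spatial.transform import Rotation as R
def proj(P,p):
    T=np.linalg.inv(p["cam_to_world"]); c=T[:3,:3]@np.array(P,float)+T[:3,3]
    v=p["K"]@np.array([c[0],-c[1],-c[2]]); return v[:2]/v[2]
def onz(uv,z,p):
    d=np.linalg.inv(p["K"])@[uv[0],uv[1],1]; T=p["cam_to_world"]
    d=T[:3,:3]@[d[0],-d[1],-d[2]]; o=T[:3,3]; return o+d*(z-o[2])/d[2]
def save(n,im): cv2.imwrite("pics/"+n+".png",im[:,:,::-1])
E
python3 - <<'E'
from h import *
np.set_printoptions(precision=4,suppress=True)
s=sense(); print(s)
ims=[]
for c in ["top","side"]:
    im=camera(c); save(c+"0",im); p=camera_params(c); print(c,p["K"],p["cam_to_world"])
    for t,z in [("scanner",.05),("lid",.2),("lid_edge",.2),("cup_mid",.08),("tray",.01),("tub_mid",.025),("pot_mid",.05)]:
        print(t,[(np.round(d["xy"],1),round(d["confidence"],2),onz(d["xy"],z,p)) for d in search_frame(t,c)[:2]])
E
```

```text
{'t': 0.0, 'q': array([ 1.328 ,  0.1264, -0.0406,  1.4054,  0.    ,  1.5708]), 'qd': array([-0.0007, -0.0006, -0.001 , -0.0005,  0.0005,  0.0001]), 'joint_torque': array([ -0.0003, -43.5913,  35.2925,   0.0172,   0.    ,   0.    ]), 'position': array([0.1261, 0.5093, 0.3031]), 'ee_rot': array([-0.3804, -3.1183,  0.0025]), 'contact_force': array([0.1325, 0.5072, 0.1452]), 'moment': array([-0.025 ,  0.0216, -0.009 ]), 'gripper_force': 0.0, 'grip_width': 0.08526281407941366}
top [[450.4081   0.     318.0428]
 [  0.     450.4081 196.4469]
 [  0.       0.       1.    ]] [[ 0.028   0.9948 -0.0983  0.4546]
 [-0.9996  0.0279 -0.0024  0.0047]
 [ 0.0003  0.0984  0.9951  1.3203]
 [ 0.      0.      0.      1.    ]]
scanner [(array([317.2, 206.4]), 0.78, array([0.5518, 0.0094, 0.05  ]))]
lid [(array([320.5, 171.4]), 0.55, array([0.6287, 0.003 , 0.2   ]))]
lid_edge []
cup_mid [(array([321.7, 194.2]), 0.65, array([ 0.5837, -0.0022,  0.08  ]))]
tray [(array([453.3, 242.8]), 0.61, array([ 0.4603, -0.3872,  0.01  ]))]
tub_mid [(array([443.4, 213.2]), 0.58, array([ 0.5443, -0.3543,  0.025 ])), (array([
[... 183 characters left out ...]
201.3692]
 [  0.       0.       1.    ]] [[-0.999   0.0397 -0.0212  0.5309]
 [-0.0441 -0.7688  0.6379  0.5334]
 [ 0.009   0.6382  0.7698  0.7167]
 [ 0.      0.      0.      1.    ]]
scanner [(array([302.7, 220. ]), 0.78, array([0.5755, 0.0375, 0.05  ]))]
lid [(array([275.8, 175.1]), 0.64, array([0.6253, 0.0424, 0.2   ])), (array([324.7, 122.6]), 0.31, array([ 0.5342, -0.1257,  0.2   ]))]
lid_edge []
cup_mid [(array([298.4, 194.9]), 0.77, array([ 0.5882, -0.0116,  0.08  ]))]
tray [(array([349.2, 126.7]), 0.88, array([ 0.4603, -0.3524,  0.01  ]))]
tub_mid [(array([323.7, 121.4]), 0.64, array([ 0.5384, -0.3545,  0.025 ]))]
pot_mid [(array([370.8, 381.8]), 0.71, array([0.4382, 0.3714, 0.05  ]))]
```

View pics/top0.png

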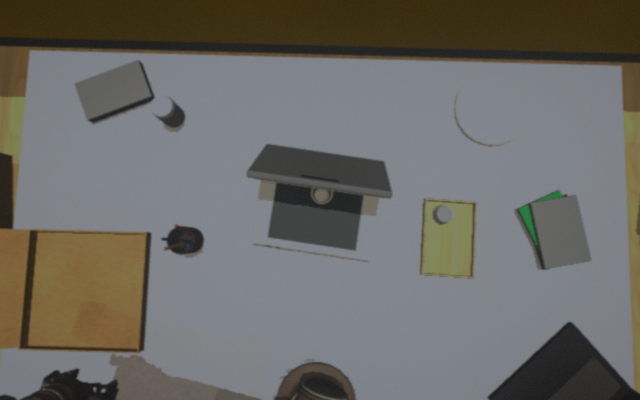

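View pics/side0.png

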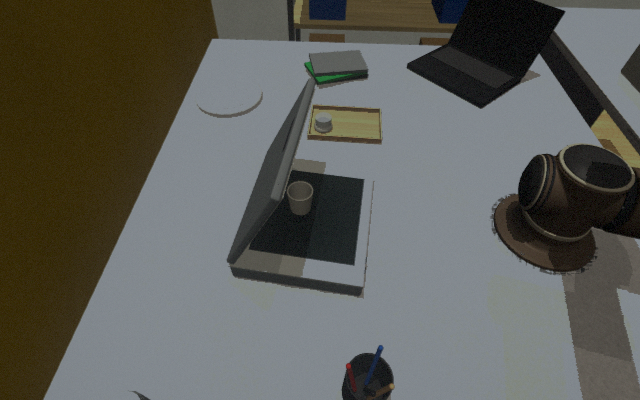

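The top view shows the lid at cols 248–391, rows 146–195, the cup at (321,195), the tray at right (448,238) with its tub at (443,213), and the pot at (187,240). The side view shows the cup at (300,198) under the lid, with the scanner's front edge running from (362,287) to (374,180).

```bash
python3 - <<'E'
from h import *
np.set_printoptions(precision=4,suppress=True)
pt,ps=camera_params("top"),camera_params("side")
def tri(a,b):
    A=[];y=[]
    for uv,p in((a,pt),(b,ps)):
        o=p["cam_to_world"][:3,3]; d=onz(uv,0,p)-o; d/=np.linalg.norm(d); M=np.eye(3)-np.outer(d,d); A.append(M); y.append(M@o)
    return np.linalg.lstsq(np.vstack(A),np.hstack(y),rcond=None)[0]
print("cup",tri((321.7,194.2),(298.4,194.9)),"tub",tri((443.4,213.2),(323.7,121.4)))
print("edge side",onz((362,287),.05,ps),onz((374,180),.05,ps))
print("front top base",onz((255,245),.0,pt),onz((367,261),0,pt))
print("glass",[onz(q,.05,pt)[:2] for q in((269,237),(356,249),(277,183),(363,195))])
print("tray",[onz(q,.02,pt)[:2] for q in((424,199),(476,201),(421,276),(474,278))])
print("lid edge corners tri",tri((248,177),(232,262)),tri((391,195),(311,82)))
print(R.from_rotvec(sense()["ee_rot"]).as_matrix())
a=cv2.imread("pics/top0.png")[130:270,240:400]; b=cv2.imread("pics/side0.png")[70:310,220:390]
cv2.imwrite("pics/z.png",np.hstack([cv2.resize(a,None,fx=2.5,fy=2.5,interpolation=3),cv2.resize(b,(350,350),interpolation=3)]))
E
```

```text
cup [ 0.5849 -0.0022  0.0907] tub [ 0.5413 -0.3539  0.0258]
edge side [0.4465 0.1976 0.05  ] [ 0.4054 -0.0962  0.05  ]
front top base [0.4378 0.1876 0.    ] [ 0.4007 -0.1395  0.    ]
glass [array([0.4619, 0.1423]), array([ 0.4352, -0.1027]), array([0.6153, 0.1255]), array([ 0.5879, -0.1195])]
tray [array([ 0.5843, -0.2995]), array([ 0.5827, -0.4502]), array([ 0.3635, -0.292 ]), array([ 0.3621, -0.443 ])]
lid edge corners tri [0.6538 0.2018 0.1399] [ 0.5663 -0.1623  0.2782]
[[-0.9707  0.2404  0.    ]
 [ 0.2404  0.9707  0.    ]
 [-0.      0.     -1.    ]]
```

View pics/z.png

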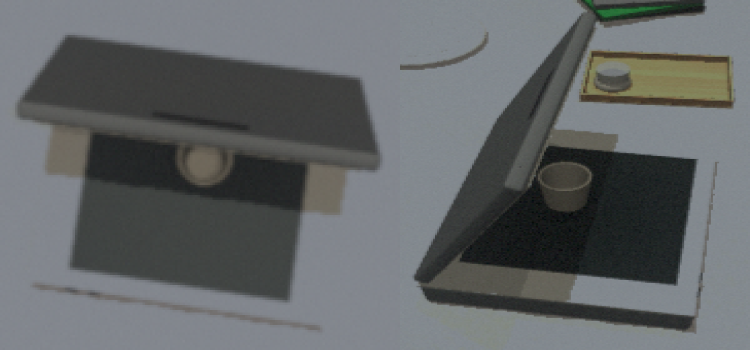

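```bash
cat >> h.py <<'E'
def frame(yaw,tilt):  # tilt below horizontal; yaw of approach; tool y to the left
    f=np.array([np.cos(yaw),np.sin(yaw),0]); y=np.array([-f[1],f[0],0])
    z=np.cos(tilt)*f-np.array([0,0,np.sin(tilt)]); return np.column_stack([np.cross(y,z),y,z])
def rel(targets,p0=None,R0=None):
    s=sense(); p0=s["position"] if p0 is None else p0
    R0=R.from_rotvec(s["ee_rot"]).as_matrix() if R0 is None else R0
    for P,M in targets:
        t=R0.T@(np.array(P)-p0); w=R.from_matrix(R0.T@M).as_rotvec()
        print("t",np.round(t,3),"r",np.round(w,3))
Y=-0.111
E
python3 - <<'E'
from h import *
M=frame(Y,np.pi/4); G=np.array([.585,-.002,.086])
rel([(G-M[:,2]*.184,M)])
E
```

```text
t [-0.439 -0.403  0.088] r [-0.052 -0.784 -0.125]
```

carry_out --plan '[{"tx":-0.439,"ty":-0.403,"tz":0.088,"rx":-0.052,"ry":-0.784,"rz":-0.125,"jaw":0},{"tx":-0.439,"ty":-0.403,"tz":0.088,"rx":-0.052,"ry":-0.784,"rz":-0.125,"jaw":0},{"tx":-0.439,"ty":-0.403,"tz":0.088,"rx":-0.052,"ry":-0.784,"rz":-0.125,"jaw":0},{"tx":-0.439,"ty":-0.403,"tz":0.088,"rx":-0.052,"ry":-0.784,"rz":-0.125,"jaw":0},{"tx":-0.439,"ty":-0.403,"tz":0.088,"rx":-0.052,"ry":-0.784,"rz":-0.125,"jaw":0},{"tx":-0.439,"ty":-0.403,"tz":0.088,"rx":-0.052,"ry":-0.784,"rz":-0.125,"jaw":0},{"tx":-0.439,"ty":-0.403,"tz":0.088,"rx":-0.052,"ry":-0.784,"rz":-0.125,"jaw":0},{"tx":-0.439,"ty":-0.403,"tz":0.088,"rx":-0.052,"ry":-0.784,"rz":-0.125,"jaw":0},{"tx":-0.439,"ty":-0.403,"tz":0.088,"rx":-0.052,"ry":-0.784,"rz":-0.125,"jaw":0},{"tx":-0.439,"ty":-0.403,"tz":0.088,"rx":-0.052,"ry":-0.784,"rz":-0.125,"jaw":0},{"tx":-0.439,"ty":-0.403,"tz":0.088,"rx":-0.052,"ry":-0.784,"rz":-0.125,"jaw":0},{"tx":-0.439,"ty":-0.403,"tz":0.088,"rx":-0.052,"ry":-0.784,"rz":-0.125,"jaw":0},{"tx":-0.439,"ty":-0.403,"tz":0.088,"rx":-0.052,"ry":-0.784,"rz":-0.125,"jaw":0},{"tx":-0.439,"ty":-0.403,"tz":0.088,"rx":-0.052,"ry":-0.784,"rz":-0.125,"jaw":0}]'

```text
t: 2.55
position: [0.4553, 0.0145, 0.2162]
ee_rot: [0.127, 2.353, -0.052]
contact_force: [-0.9, -1.1, -0.6]
grip_width: 0.0854
gripper_force: 0.0
```

```bash
cat >> h.py <<'E'
def wray(uv,p):
    K=p["K"]; a=np.array([(uv[0]-K[0,2]),(uv[1]-K[1,2])]); r_=np.hypot(*a); th=r_/K[0,0]
    d=np.array([*(a/r_*np.sin(th)),np.cos(th)]); T=p["cam_to_world"]; return T[:3,3],T[:3,:3]@[d[0],-d[1],-d[2]]
E
python3 - <<'E'
from h import *
np.set_printoptions(precision=4,suppress=True)
s=sense(); print(s["t"],s["position"],s["q"],s["contact_force"]); print(R.from_rotvec(s["ee_rot"]).as_matrix()-frame(Y,np.pi/4))
p=camera_params("wrist"); save("w1",camera("wrist")); print(p["K"])
for d in search_frame("cup_mid","wrist")[:2]:
    o,v=wray(d["xy"],p); print(d, o+v*(.085-o[2])/v[2])
E
```

```text
2.55 [0.4553 0.0145 0.2162] [ 0.1046 -0.4699 -0.9494  0.3169 -0.1491  0.1512] [-0.8553 -1.0546 -0.5711]
[[-0.0001 -0.0036  0.0005]
 [-0.0023  0.0004  0.0028]
 [-0.0002  0.0003  0.0002]]
[[309.7069   0.     319.4372]
 [  0.     309.7069 199.2401]
 [  0.       0.       1.    ]]
{'xy': [322.6, 192.1], 'confidence': 0.87} [0.5774 0.0033 0.085 ]
```

View pics/w1.png

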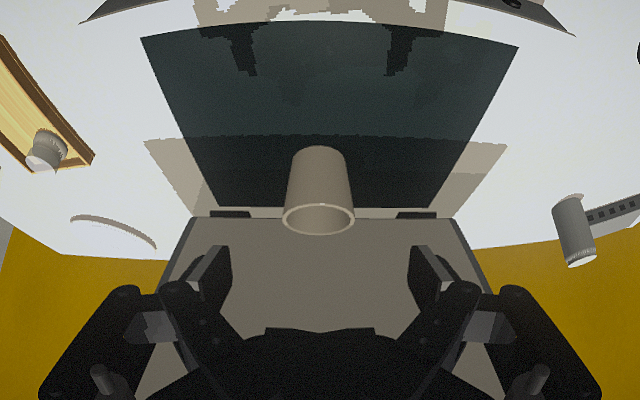

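The wrist view (upside down) shows the cup centred between the fingers: rim centre about (318,219), foot about (319,150), hinge corners at (192,217) and (445,217).

```bash
python3 - <<'E'
from h import *
np.set_printoptions(precision=4,suppress=True)
p=camera_params("wrist")
f=lambda uv,z:(lambda o,v:o+v*(z-o[2])/v[2])(*wray(uv,p))
print("rim",f((318,219),.11),"foot front",f((319,146),.05)); 
print("hinge",f((192,217),.05),f((445,217),.05),"glass front",f((141,37),.05),f((518,46),.05))
M=frame(Y,np.pi/4); 
for G in [[.584,.0015,.088]]:
    G=np.array(G); rel([(G-M[:,2]*.054,M),(G-M[:,2]*.054+[0,0,.03],M),(G-M[:,2]*.054+[-.17,.02,.09],M)])
E
```

```text
rim [ 0.5763 -0.0008  0.11  ] foot front [0.5599 0.0018 0.05  ]
hinge [ 0.6787 -0.1766  0.05  ] [0.7134 0.1486 0.05  ] glass front [ 0.4303 -0.0982  0.05  ] [0.4598 0.1454 0.05  ]
t [-0.001  0.001  0.128] r [0.002 0.    0.002]
t [-0.022  0.001  0.107] r [0.002 0.    0.002]
t [ 0.057  0.003 -0.057] r [0.002 0.    0.002]
```

carry_out --plan '[{"tx":0.002,"tz":0.04,"jaw":0},{"tx":0.002,"tz":0.07,"jaw":0},{"tx":0.002,"tz":0.1,"jaw":0},{"tx":0.002,"tz":0.115,"jaw":0},{"tx":0.002,"tz":0.128,"jaw":0},{"tx":0.002,"tz":0.128,"jaw":0},{"tx":0.002,"tz":0.128,"jaw":1},{"tx":0.002,"tz":0.128,"jaw":1},{"tx":0.002,"tz":0.128,"jaw":1},{"tx":0.002,"tz":0.128,"jaw":1},{"tx":0.002,"tz":0.128,"jaw":1},{"tx":0.002,"tz":0.128,"jaw":1}]' --grip_force 30

```text
schema error: expected keys rx, ry, rz, tx, ty, tz, jaw
```

```bash
python3 - <<'E'
from h import *
np.set_printoptions(precision=4,suppress=True)
s=sense(); print(s["position"]); save("w2",camera("wrist"))
M=frame(Y,np.pi/4); p=s["position"]
rel([(p+[0,0,.03],M),(p+[-.12,.01,.10],M),(p+[-.24,-.1,.13],M)])
E
```

```text
[0.4553 0.0142 0.2161]
t [-0.021  0.    -0.021] r [0.002 0.    0.002]
t [ 0.014 -0.003 -0.156] r [0.002 0.    0.002]
t [ 0.069 -0.125 -0.253] r [0.002 0.    0.002]
```

View pics/w2.png

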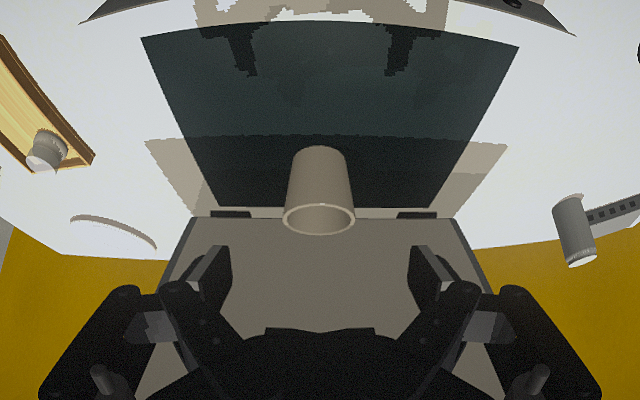

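The plan was refused because all keys are needed, so the view is unchanged: cup still at (318,190). I'll resend it.

carry_out --plan '[{"rx":0,"ry":0,"rz":0,"tx":0.002,"ty":0,"tz":0.04,"jaw":0},{"rx":0,"ry":0,"rz":0,"tx":0.002,"ty":0,"tz":0.07,"jaw":0},{"rx":0,"ry":0,"rz":0,"tx":0.002,"ty":0,"tz":0.1,"jaw":0},{"rx":0,"ry":0,"rz":0,"tx":0.002,"ty":0,"tz":0.115,"jaw":0},{"rx":0,"ry":0,"rz":0,"tx":0.002,"ty":0,"tz":0.128,"jaw":0},{"rx":0,"ry":0,"rz":0,"tx":0.002,"ty":0,"tz":0.128,"jaw":0},{"rx":0,"ry":0,"rz":0,"tx":0.002,"ty":0,"tz":0.128,"jaw":1},{"rx":0,"ry":0,"rz":0,"tx":0.002,"ty":0,"tz":0.128,"jaw":1},{"rx":0,"ry":0,"rz":0,"tx":0.002,"ty":0,"tz":0.128,"jaw":1},{"rx":0,"ry":0,"rz":0,"tx":0.002,"ty":0,"tz":0.128,"jaw":1},{"rx":0,"ry":0,"rz":0,"tx":0.002,"ty":0,"tz":0.128,"jaw":1},{"rx":0,"ry":0,"rz":0,"tx":0.002,"ty":0,"tz":0.128,"jaw":1}]' --grip_force 30

```text
t: 4.2
position: [0.5445, 0.0031, 0.125]
ee_rot: [0.131, 2.351, -0.053]
contact_force: [-2.9, 1.4, 6.4]
grip_width: 0.056
gripper_force: 31.7
```

```bash
python3 - <<'E'
from h import *
np.set_printoptions(precision=4,suppress=True)
s=sense(); print(s["position"]); save("w3",camera("wrist"))
M=frame(Y,np.pi/4); p=s["position"]
rel([(p+[0,0,.02],M),(p+[-.12,.01,.08],M)])
E
```

```text
[0.5445 0.0031 0.125 ]
t [-0.014 -0.    -0.014] r [ 0.001  0.002 -0.   ]
t [ 0.028 -0.003 -0.142] r [ 0.001  0.002 -0.   ]
```

View pics/w3.png

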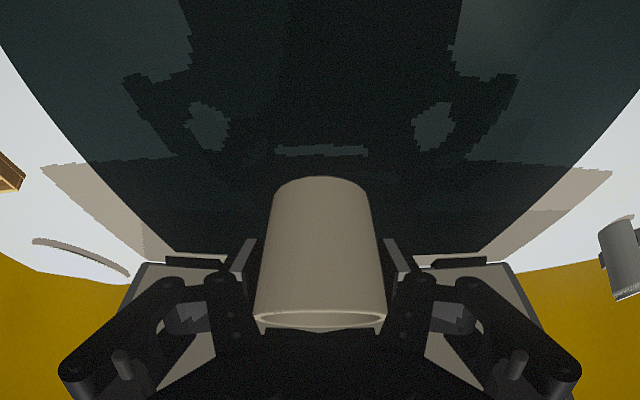

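The cup (centre about (320,250)) sits squarely between both pads. Next: lift, pull out and go above the tray.

```bash
python3 - <<'E'
from h import *
np.set_printoptions(precision=4,suppress=True)
s=sense(); M=R.from_rotvec(s["ee_rot"]).as_matrix(); p=s["position"]
print(camera_params("wrist")["cam_to_world"][:3,3]-p)
M=frame(Y,np.pi/4)
rel([(p+[0,0,.015],M),(p+[-.06,.006,.045],M),([.40,.018,.19],M),([.3895,-.3675,.17],M)])
E
```

```text
[-0.0965  0.01    0.0004]
t [-0.011  0.    -0.011] r [ 0.001  0.002 -0.   ]
t [ 0.011 -0.001 -0.074] r [ 0.001  0.002 -0.   ]
t [ 0.056 -0.001 -0.149] r [ 0.001  0.002 -0.   ]
t [ 0.048 -0.385 -0.112] r [ 0.001  0.002 -0.   ]
```

carry_out --plan '[{"rx":0,"ry":0,"rz":0,"tx":-0.011,"ty":0,"tz":-0.011,"jaw":1},{"rx":0,"ry":0,"rz":0,"tx":-0.011,"ty":0,"tz":-0.02,"jaw":1},{"rx":0,"ry":0,"rz":0,"tx":0,"ty":0,"tz":-0.045,"jaw":1},{"rx":0,"ry":0,"rz":0,"tx":0.011,"ty":-0.001,"tz":-0.074,"jaw":1},{"rx":0,"ry":0,"rz":0,"tx":0.03,"ty":-0.001,"tz":-0.11,"jaw":1},{"rx":0,"ry":0,"rz":0,"tx":0.056,"ty":-0.001,"tz":-0.149,"jaw":1},{"rx":0,"ry":0,"rz":0,"tx":0.055,"ty":-0.03,"tz":-0.145,"jaw":1},{"rx":0,"ry":0,"rz":0,"tx":0.054,"ty":-0.08,"tz":-0.14,"jaw":1},{"rx":0,"ry":0,"rz":0,"tx":0.053,"ty":-0.13,"tz":-0.135,"jaw":1},{"rx":0,"ry":0,"rz":0,"tx":0.052,"ty":-0.18,"tz":-0.13,"jaw":1},{"rx":0,"ry":0,"rz":0,"tx":0.051,"ty":-0.23,"tz":-0.125,"jaw":1},{"rx":0,"ry":0,"rz":0,"tx":0.05,"ty":-0.28,"tz":-0.12,"jaw":1},{"rx":0,"ry":0,"rz":0,"tx":0.049,"ty":-0.33,"tz":-0.115,"jaw":1},{"rx":0,"ry":0,"rz":0,"tx":0.048,"ty":-0.365,"tz":-0.112,"jaw":1},{"rx":0,"ry":0,"rz":0,"tx":0.048,"ty":-0.385,"tz":-0.112,"jaw":1},{"rx":0,"ry":0,"rz":0,"tx":0.048,"ty":-0.385,"tz":-0.112,"jaw":1},{"rx":0,"ry":0,"rz":0,"tx":0.048,"ty":-0.385,"tz":-0.112,"jaw":1}]'

```text
t: 6.38
position: [0.3888, -0.3658, 0.1687]
ee_rot: [0.13, 2.354, -0.052]
contact_force: [0.2, 0.1, -1.5]
grip_width: 0.0563
gripper_force: 32.2
```

```bash
python3 - <<'E'
from h import *
np.set_printoptions(precision=4,suppress=True)
s=sense(); print(s["position"],s["q"],s["gripper_force"]); save("w4",camera("wrist"))
p=camera_params("wrist")
for d in search_frame("tray","wrist")[:1]+search_frame("tub_mid","wrist")[:1]:
    o,v=wray(d["xy"],p); print(d, o+v*(.02-o[2])/v[2])
M=frame(Y,np.pi/4)
rel([([.3895,-.3675,.11],M),([.3895,-.3675,.081],M)])
E
```

```text
[ 0.3888 -0.3658  0.1687] [-0.9833 -0.1189 -0.7938  0.3263  0.5728 -0.7007] 32.23040494558518
{'xy': [323.1, 83.8], 'confidence': 0.77} [ 0.4128 -0.3668  0.02  ]
{'xy': [363.7, 178.2], 'confidence': 0.95} [ 0.5203 -0.3417  0.02  ]
t [ 0.041 -0.002  0.042] r [ 0.001 -0.     0.001]
t [ 0.062 -0.002  0.063] r [ 0.001 -0.     0.001]
```

View pics/w4.png

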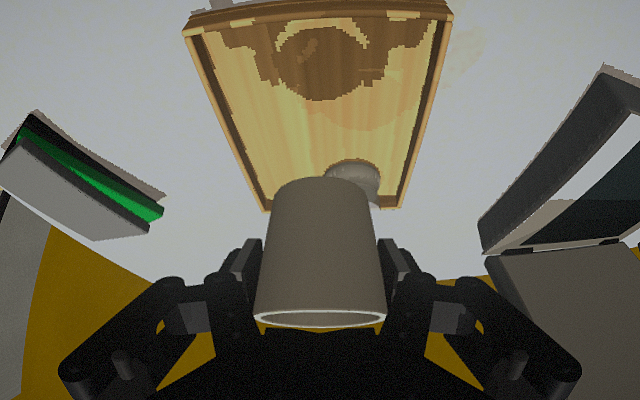

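The cup (centre about (320,250)) is held upright above the free end of the tray. The tray rims run from (185,30) and (450,15), and the tub is beyond at (352,180).

carry_out --plan '[{"rx":0,"ry":0,"rz":0,"tx":0.015,"ty":-0.002,"tz":0.015,"jaw":1},{"rx":0,"ry":0,"rz":0,"tx":0.03,"ty":-0.002,"tz":0.03,"jaw":1},{"rx":0,"ry":0,"rz":0,"tx":0.041,"ty":-0.002,"tz":0.042,"jaw":1},{"rx":0,"ry":0,"rz":0,"tx":0.05,"ty":-0.002,"tz":0.051,"jaw":1},{"rx":0,"ry":0,"rz":0,"tx":0.056,"ty":-0.002,"tz":0.057,"jaw":1},{"rx":0,"ry":0,"rz":0,"tx":0.06,"ty":-0.002,"tz":0.061,"jaw":1},{"rx":0,"ry":0,"rz":0,"tx":0.061,"ty":-0.002,"tz":0.062,"jaw":1},{"rx":0,"ry":0,"rz":0,"tx":0.061,"ty":-0.002,"tz":0.062,"jaw":1}]'

```text
t: 7.52
position: [0.3895, -0.3694, 0.0825]
ee_rot: [0.131, 2.353, -0.054]
contact_force: [-0.2, -0.8, -1.3]
grip_width: 0.0564
gripper_force: 32.2
```

Not in contact yet; going down in 0.7 mm steps.

carry_out --plan '[{"rx":0,"ry":0,"rz":0,"tx":0.0005,"ty":0,"tz":0.0005,"jaw":1},{"rx":0,"ry":0,"rz":0,"tx":0.001,"ty":0,"tz":0.001,"jaw":1},{"rx":0,"ry":0,"rz":0,"tx":0.001,"ty":0,"tz":0.001,"jaw":1}]'

```text
t: 7.9
position: [0.3894, -0.3691, 0.0808]
ee_rot: [0.131, 2.353, -0.054]
contact_force: [0.2, 1.0, -1.6]
grip_width: 0.0564
gripper_force: 32.2
```

carry_out --plan '[{"rx":0,"ry":0,"rz":0,"tx":0.0005,"ty":0,"tz":0.0005,"jaw":1},{"rx":0,"ry":0,"rz":0,"tx":0.001,"ty":0,"tz":0.001,"jaw":1},{"rx":0,"ry":0,"rz":0,"tx":0.001,"ty":0,"tz":0.001,"jaw":1}]'

```text
t: 8.28
position: [0.3898, -0.3694, 0.08]
ee_rot: [0.13, 2.352, -0.054]
contact_force: [0.0, 0.4, 2.6]
grip_width: 0.0563
gripper_force: 32.2
```

Contact with the tray floor. Release and retreat along the tool axis.

carry_out --plan '[{"rx":0,"ry":0,"rz":0,"tx":0,"ty":0,"tz":0,"jaw":0.2},{"rx":0,"ry":0,"rz":0,"tx":0,"ty":0,"tz":0,"jaw":0},{"rx":0,"ry":0,"rz":0,"tx":0,"ty":0,"tz":0,"jaw":0},{"rx":0,"ry":0,"rz":0,"tx":0,"ty":0,"tz":0,"jaw":0},{"rx":0,"ry":0,"rz":0,"tx":0,"ty":0,"tz":-0.015,"jaw":0},{"rx":0,"ry":0,"rz":0,"tx":0,"ty":0,"tz":-0.04,"jaw":0},{"rx":0,"ry":0,"rz":0,"tx":0,"ty":0,"tz":-0.07,"jaw":0},{"rx":0,"ry":0,"rz":0,"tx":0,"ty":0,"tz":-0.11,"jaw":0},{"rx":0,"ry":0,"rz":0,"tx":0,"ty":0,"tz":-0.15,"jaw":0},{"rx":0,"ry":0,"rz":0,"tx":0,"ty":0,"tz":-0.15,"jaw":0}]'

```text
t: 9.52
position: [0.2834, -0.3587, 0.1879]
ee_rot: [0.132, 2.352, -0.06]
contact_force: [0.9, -0.8, -0.4]
grip_width: 0.0853
gripper_force: 0.0
```

```bash
python3 - <<'E'
from h import *
np.set_printoptions(precision=4,suppress=True)
s=sense(); print(s["position"],s["q"])
a=camera("wrist"); pt=camera_params("top"); t=camera("top"); sd=camera("side")
for d in search_frame("cup_mid","top")[:1]: print("cup",d,onz(d["xy"],.05,pt))
for d in search_frame("tub_mid","top")[:1]: print("tub",d)
m=np.hstack([cv2.resize(a,(400,250)),cv2.resize(t[170:295,395:595],(400,250))])
m=np.vstack([m,cv2.resize(sd[60:310,180:580],(800,340)) if 0 else cv2.resize(sd[70:270,200:520],(544,340),interpolation=3) if 0 else np.hstack([cv2.resize(sd[70:270,200:520],(544,340)),np.zeros((340,256,3),np.uint8)])])
save("m5",m)
# lid: tip contact point on outer face 235 along; vertical tool
f=np.array([np.cos(Y),np.sin(Y)]); H=np.array([.682,-.005])
def tip(th,sl=.238,out=.022):
    x=sl*np.cos(th)-out*np.sin(th); z=.05+sl*np.sin(th)+out*np.cos(th); return np.array([*(H-f*x),z])
for th in (1.15,1.06): print("edge",tip(th,.26),"tip",tip(th))
for nm,th in (("a",1.06),("b",1.15)):
    E=tip(th,.26); 
    # project lid edge mid and corners
    y=np.array([-f[1],f[0]])
    for k in(-.17,.17): 
        P=np.array([*(E[:2]+k*y),E[2]]); print(nm,k,proj(P,pt),proj(P,camera_params("side")))
E
```

```text
[ 0.2834 -0.3587  0.1879] [-1.2147 -0.2267 -0.808   0.5608  0.6823 -0.9486]
cup {'xy': [450.5, 256.7], 'confidence': 0.7} [ 0.4212 -0.3673  0.05  ]
tub {'xy': [443.2, 216.7], 'confidence': 0.89}
edge [0.5964 0.0045 0.2963] tip [0.6053 0.0035 0.2762]
edge [0.5747 0.007  0.2876] tip [0.5854 0.0058 0.2684]
a -0.17 [391.4777 198.8278] [316.1355  78.3507]
a 0.17 [245.586  178.5473] [282.2988 199.1248]
b -0.17 [393.2663 189.0837] [305.9985  73.6742]
b 0.17 [246.4406 168.717 ] [267.9507 193.6675]
```

View pics/m5.png

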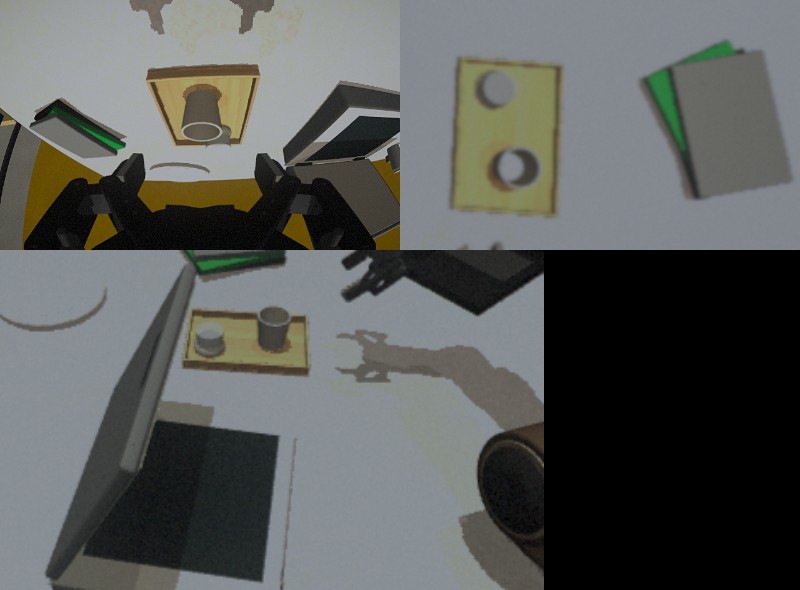

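The cup stands upright in the near half of the tray (top crop (517,168)), and the tub has not moved (495,90). In the side view the lid is still up. Now I go over and behind the lid's free edge.

```bash
python3 - <<'E'
from h import *
M=frame(Y,np.pi/2)
rel([([.30,-.30,.43],M),([.646,-.002,.44],M),([.646,-.002,.348],M)])
E
```

```text
t [-0.18   0.059 -0.167] r [0.002 0.784 0.   ]
t [-0.407  0.393  0.046] r [0.002 0.784 0.   ]
t [-0.342  0.393  0.111] r [0.002 0.784 0.   ]
```

carry_out --plan '[{"rx":0,"ry":0.17,"rz":0,"tx":-0.04,"ty":0.01,"tz":-0.04,"jaw":1},{"rx":0,"ry":0.34,"rz":0,"tx":-0.075,"ty":0.025,"tz":-0.075,"jaw":1},{"rx":0,"ry":0.5,"rz":0,"tx":-0.11,"ty":0.035,"tz":-0.11,"jaw":1},{"rx":0,"ry":0.67,"rz":0,"tx":-0.15,"ty":0.05,"tz":-0.14,"jaw":1},{"rx":0.002,"ry":0.784,"rz":0,"tx":-0.18,"ty":0.059,"tz":-0.167,"jaw":1},{"rx":0.002,"ry":0.784,"rz":0,"tx":-0.18,"ty":0.059,"tz":-0.167,"jaw":1},{"rx":0.002,"ry":0.784,"rz":0,"tx":-0.407,"ty":0.393,"tz":0.046,"jaw":1},{"rx":0.002,"ry":0.784,"rz":0,"tx":-0.407,"ty":0.393,"tz":0.046,"jaw":1},{"rx":0.002,"ry":0.784,"rz":0,"tx":-0.407,"ty":0.393,"tz":0.046,"jaw":1},{"rx":0.002,"ry":0.784,"rz":0,"tx":-0.407,"ty":0.393,"tz":0.046,"jaw":1},{"rx":0.002,"ry":0.784,"rz":0,"tx":-0.407,"ty":0.393,"tz":0.046,"jaw":1},{"rx":0.002,"ry":0.784,"rz":0,"tx":-0.407,"ty":0.393,"tz":0.046,"jaw":1},{"rx":0.002,"ry":0.784,"rz":0,"tx":-0.407,"ty":0.393,"tz":0.046,"jaw":1},{"rx":0.002,"ry":0.784,"rz":0,"tx":-0.407,"ty":0.393,"tz":0.046,"jaw":1},{"rx":0.002,"ry":0.784,"rz":0,"tx":-0.407,"ty":0.393,"tz":0.046,"jaw":1},{"rx":0.002,"ry":0.784,"rz":0,"tx":-0.407,"ty":0.393,"tz":0.046,"jaw":1},{"rx":0.002,"ry":0.784,"rz":0,"tx":-0.407,"ty":0.393,"tz":0.046,"jaw":1},{"rx":0.002,"ry":0.784,"rz":0,"tx":-0.407,"ty":0.393,"tz":0.046,"jaw":1}]'

```text
t: 12.02
position: [0.6452, -0.0032, 0.4416]
ee_rot: [0.177, 3.134, -0.002]
contact_force: [-0.0, -0.1, -0.4]
grip_width: 0.0003
gripper_force: 0.0
```

```bash
python3 - <<'E'
from h import *
np.set_printoptions(precision=4,suppress=True)
s=sense(); print(s["position"],s["q"]); w=camera("wrist"); sd=camera("side")
save("m6",np.hstack([cv2.resize(w,(400,250)),cv2.resize(sd,(400,250),interpolation=cv2.INTER_AREA)]))
rel([([.646,-.002,.348],frame(Y,np.pi/2))])
E
```

```text
[ 0.6452 -0.0032  0.4416] [-0.0044  0.4408  0.6899  1.8176 -0.0017  0.1085]
t [-0.     0.001  0.093] r [-0.001  0.002 -0.001]
```

View pics/m6.png

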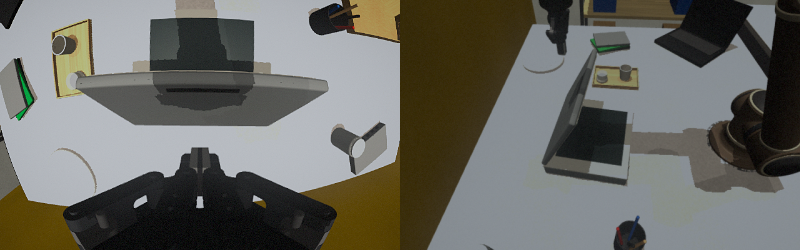

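The wrist view shows the closed fingertips at (200,150), behind the lid's free edge (from (78,73) to (327,88)) and clear of it. Descending behind the lid.

carry_out --plan '[{"rx":0,"ry":0,"rz":0,"tx":0,"ty":0,"tz":0.03,"jaw":1},{"rx":0,"ry":0,"rz":0,"tx":0,"ty":0,"tz":0.05,"jaw":1},{"rx":0,"ry":0,"rz":0,"tx":0,"ty":0,"tz":0.07,"jaw":1},{"rx":0,"ry":0,"rz":0,"tx":0,"ty":0,"tz":0.085,"jaw":1},{"rx":0,"ry":0,"rz":0,"tx":0,"ty":0,"tz":0.093,"jaw":1},{"rx":0,"ry":0,"rz":0,"tx":0,"ty":0,"tz":0.093,"jaw":1},{"rx":0,"ry":0,"rz":0,"tx":0,"ty":0,"tz":0.093,"jaw":1}]'

```text
t: 13.0
position: [0.6461, -0.0026, 0.3485]
ee_rot: [0.175, 3.134, -0.002]
contact_force: [-0.1, 0.8, -0.6]
grip_width: -0.0003
gripper_force: 0.0
```

```bash
python3 - <<'E'
from h import *
np.set_printoptions(precision=4,suppress=True)
s=sense(); print(s["position"],s["q"],s["contact_force"])
f=np.array([np.cos(Y),np.sin(Y)]); H=np.array([.682,-.005]); M=frame(Y,np.pi/2)
T=[]
for th in np.r_[1.15:0:-.08,0,-.03]:
    sl,out=.236,.022
    x=sl*np.cos(th)-out*np.sin(th)-.011*1; z=.05+sl*np.sin(th)+out*np.cos(th)+.073
    T.append(([*(H-f*x),z],M))
rel(T)
E
```

```text
[ 0.6461 -0.0026  0.3485] [-0.0034  0.3745  0.3786  1.5727 -0.0017  0.1083] [-0.0841  0.7791 -0.5519]
t [0.029 0.002 0.001] r [-0.001  0.002 -0.001]
t [0.047 0.002 0.008] r [-0.001  0.002 -0.001]
t [0.064 0.002 0.016] r [-0.001  0.002 -0.001]
t [0.081 0.002 0.026] r [-0.001  0.002 -0.001]
t [0.096 0.002 0.036] r [-0.001  0.002 -0.001]
t [0.111 0.002 0.048] r [-0.001  0.002 -0.001]
t [0.125 0.002 0.061] r [-0.001  0.002 -0.001]
t [0.137 0.002 0.076] r [-0.001  0.002 -0.001]
t [0.149 0.002 0.091] r [-0.001  0.002 -0.001]
t [0.159 0.002 0.107] r [-0.001  0.002 -0.001]
t [0.168 0.002 0.124] r [-0.001  0.002 -0.001]
t [0.175 0.002 0.141] r [-0.001  0.002 -0.001]
t [0.181 0.002 0.159] r [-0.001  0.002 -0.001]
t [0.186 0.002 0.177] r [-0.001  0.002 -0.001]
t [0.189 0.002 0.196] r [-0.001  0.002 -0.001]
t [0.19  0.002 0.203] r [-0.001  0.002 -0.001]
t [0.19  0.002 0.21 ] r [-0.001  0.002 -0.001]
```

carry_out --plan '[{"rx":0,"ry":0,"rz":0,"tx":0.012,"ty":0.001,"tz":0,"jaw":1},{"rx":0,"ry":0,"rz":0,"tx":0.022,"ty":0.002,"tz":0,"jaw":1},{"rx":0,"ry":0,"rz":0,"tx":0.029,"ty":0.002,"tz":0.001,"jaw":1},{"rx":0,"ry":0,"rz":0,"tx":0.035,"ty":0.002,"tz":0.003,"jaw":1},{"rx":0,"ry":0,"rz":0,"tx":0.041,"ty":0.002,"tz":0.005,"jaw":1},{"rx":0,"ry":0,"rz":0,"tx":0.047,"ty":0.002,"tz":0.008,"jaw":1},{"rx":0,"ry":0,"rz":0,"tx":0.053,"ty":0.002,"tz":0.0105,"jaw":1},{"rx":0,"ry":0,"rz":0,"tx":0.0585,"ty":0.002,"tz":0.013,"jaw":1},{"rx":0,"ry":0,"rz":0,"tx":0.064,"ty":0.002,"tz":0.016,"jaw":1}]'

```text
t: 14.12
position: [0.5823, 0.0068, 0.3314]
ee_rot: [0.175, 3.136, -0.002]
contact_force: [2.7, 1.3, 1.5]
grip_width: -0.0002
gripper_force: 1.5
```

Contact made; follow the arc.

carry_out --plan '[{"rx":0,"ry":0,"rz":0,"tx":0.006,"ty":0,"tz":0.003,"jaw":1},{"rx":0,"ry":0,"rz":0,"tx":0.0115,"ty":0,"tz":0.0065,"jaw":1},{"rx":0,"ry":0,"rz":0,"tx":0.017,"ty":0,"tz":0.01,"jaw":1},{"rx":0,"ry":0,"rz":0,"tx":0.022,"ty":0,"tz":0.013,"jaw":1},{"rx":0,"ry":0,"rz":0,"tx":0.027,"ty":0,"tz":0.0165,"jaw":1},{"rx":0,"ry":0,"rz":0,"tx":0.032,"ty":0,"tz":0.02,"jaw":1},{"rx":0,"ry":0,"rz":0,"tx":0.032,"ty":0,"tz":0.02,"jaw":1}]'

```text
t: 15.0
position: [0.5499, 0.01, 0.3112]
ee_rot: [-0.175, -3.136, 0.003]
contact_force: [0.1, -0.5, -0.4]
grip_width: 0.0
gripper_force: 0.0
```

```bash
python3 - <<'E'
from h import *
save("s7",cv2.resize(camera("side")[40:320,180:420],(600,600)))
E
```

```text
(no output)
```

View pics/s7.png

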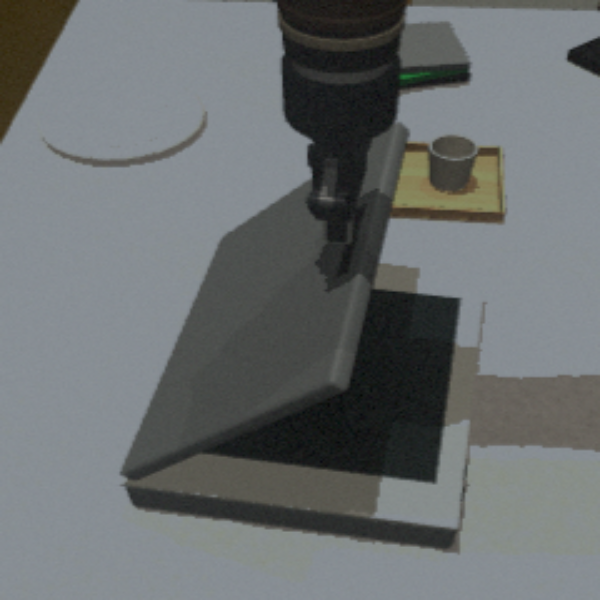

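The lid is part-way down, with the fingertips on its outer face near the free edge at (340,240). Continue.

carry_out --plan '[{"rx":0,"ry":0,"rz":0,"tx":0.005,"ty":0,"tz":0.004,"jaw":1},{"rx":0,"ry":0,"rz":0,"tx":0.01,"ty":0,"tz":0.008,"jaw":1},{"rx":0,"ry":0,"rz":0,"tx":0.015,"ty":0,"tz":0.012,"jaw":1},{"rx":0,"ry":0,"rz":0,"tx":0.02,"ty":0,"tz":0.016,"jaw":1},{"rx":0,"ry":0,"rz":0,"tx":0.0245,"ty":0,"tz":0.0205,"jaw":1},{"rx":0,"ry":0,"rz":0,"tx":0.029,"ty":0,"tz":0.025,"jaw":1},{"rx":0,"ry":0,"rz":0,"tx":0.033,"ty":0,"tz":0.03,"jaw":1},{"rx":0,"ry":0,"rz":0,"tx":0.037,"ty":0,"tz":0.035,"jaw":1},{"rx":0,"ry":0,"rz":0,"tx":0.041,"ty":0,"tz":0.04,"jaw":1},{"rx":0,"ry":0,"rz":0,"tx":0.045,"ty":0,"tz":0.045,"jaw":1},{"rx":0,"ry":0,"rz":0,"tx":0.049,"ty":0,"tz":0.05,"jaw":1},{"rx":0,"ry":0,"rz":0,"tx":0.053,"ty":0,"tz":0.055,"jaw":1},{"rx":0,"ry":0,"rz":0,"tx":0.0565,"ty":0,"tz":0.0605,"jaw":1},{"rx":0,"ry":0,"rz":0,"tx":0.06,"ty":0,"tz":0.0655,"jaw":1},{"rx":0,"ry":0,"rz":0,"tx":0.063,"ty":0,"tz":0.071,"jaw":1}]'

```text
t: 16.92
position: [0.488, 0.017, 0.2402]
ee_rot: [0.175, 3.136, -0.003]
contact_force: [0.3, 0.6, 1.4]
grip_width: 0.0002
gripper_force: 0.8
```

carry_out --plan '[{"rx":0,"ry":0,"rz":0,"tx":0.003,"ty":0,"tz":0.006,"jaw":1},{"rx":0,"ry":0,"rz":0,"tx":0.006,"ty":0,"tz":0.0115,"jaw":1},{"rx":0,"ry":0,"rz":0,"tx":0.009,"ty":0,"tz":0.017,"jaw":1},{"rx":0,"ry":0,"rz":0,"tx":0.0115,"ty":0,"tz":0.0225,"jaw":1},{"rx":0,"ry":0,"rz":0,"tx":0.014,"ty":0,"tz":0.028,"jaw":1},{"rx":0,"ry":0,"rz":0,"tx":0.016,"ty":0,"tz":0.034,"jaw":1},{"rx":0,"ry":0,"rz":0,"tx":0.018,"ty":0,"tz":0.04,"jaw":1},{"rx":0,"ry":0,"rz":0,"tx":0.02,"ty":0,"tz":0.046,"jaw":1},{"rx":0,"ry":0,"rz":0,"tx":0.022,"ty":0,"tz":0.052,"jaw":1},{"rx":0,"ry":0,"rz":0,"tx":0.024,"ty":0,"tz":0.057,"jaw":1},{"rx":0,"ry":0,"rz":0,"tx":0.0255,"ty":0,"tz":0.062,"jaw":1},{"rx":0,"ry":0,"rz":0,"tx":0.0265,"ty":0,"tz":0.067,"jaw":1},{"rx":0,"ry":0,"rz":0,"tx":0.028,"ty":0,"tz":0.072,"jaw":1},{"rx":0,"ry":0,"rz":0,"tx":0.028,"ty":0,"tz":0.076,"jaw":1},{"rx":0,"ry":0,"rz":0,"tx":0.029,"ty":0,"tz":0.08,"jaw":1},{"rx":0,"ry":0,"rz":0,"tx":0.03,"ty":0,"tz":0.084,"jaw":1},{"rx":0,"ry":0,"rz":0,"tx":0.03,"ty":0,"tz":0.087,"jaw":1},{"rx":0,"ry":0,"rz":0,"tx":0.03,"ty":0,"tz":0.09,"jaw":1}]'

```text
t: 19.18
position: [0.4583, 0.0202, 0.1502]
ee_rot: [0.175, 3.136, -0.003]
contact_force: [-1.2, 0.9, 1.3]
grip_width: -0.0002
gripper_force: 0.7
```

carry_out --plan '[{"rx":0,"ry":0,"rz":0,"tx":0,"ty":0,"tz":0.0015,"jaw":1},{"rx":0,"ry":0,"rz":0,"tx":0,"ty":0,"tz":0.003,"jaw":1},{"rx":0,"ry":0,"rz":0,"tx":0,"ty":0,"tz":0.0045,"jaw":1},{"rx":0,"ry":0,"rz":0,"tx":0,"ty":0,"tz":0.0055,"jaw":1},{"rx":0,"ry":0,"rz":0,"tx":0,"ty":0,"tz":0.006,"jaw":1},{"rx":0,"ry":0,"rz":0,"tx":0,"ty":0,"tz":0.006,"jaw":1}]'

```text
t: 19.92
position: [0.4586, 0.0202, 0.1451]
ee_rot: [0.175, 3.135, -0.003]
contact_force: [-3.9, -0.4, 6.6]
grip_width: 0.0001
gripper_force: 3.3
```

carry_out --plan '[{"rx":0,"ry":0,"rz":0,"tx":0,"ty":0,"tz":0.0007,"jaw":1},{"rx":0,"ry":0,"rz":0,"tx":0,"ty":0,"tz":0.0012,"jaw":1},{"rx":0,"ry":0,"rz":0,"tx":0,"ty":0,"tz":0.0012,"jaw":1}]'

```text
t: 20.3
position: [0.4585, 0.0202, 0.145]
ee_rot: [0.175, 3.134, -0.002]
contact_force: [-5.7, -0.5, 16.2]
grip_width: 0.0001
gripper_force: 8.1
```

The lid is hard down: force rose to 16 N with no movement. Retreat and check.

carry_out --plan '[{"rx":0,"ry":0,"rz":0,"tx":0,"ty":0,"tz":-0.01,"jaw":1},{"rx":0,"ry":0,"rz":0,"tx":0,"ty":0,"tz":-0.04,"jaw":1},{"rx":0,"ry":0,"rz":0,"tx":0.04,"ty":0,"tz":-0.09,"jaw":1},{"rx":0,"ry":0,"rz":0,"tx":0.09,"ty":0,"tz":-0.13,"jaw":1},{"rx":0,"ry":0,"rz":0,"tx":0.12,"ty":0,"tz":-0.15,"jaw":1},{"rx":0,"ry":0,"rz":0,"tx":0.12,"ty":0,"tz":-0.15,"jaw":1},{"rx":0,"ry":0,"rz":0,"tx":0.12,"ty":0,"tz":-0.15,"jaw":1}]'

```text
t: 21.18
position: [0.3397, 0.0338, 0.293]
ee_rot: [0.175, 3.135, -0.003]
contact_force: [-0.3, -0.6, 1.2]
grip_width: 0.0002
gripper_force: 0.0
```

```bash
python3 - <<'E'
from h import *
a=camera("side")[60:400,160:480]; b=camera("top")[130:300,150:490]
save("f8",np.vstack([cv2.resize(a,(480,400))[:, :],cv2.resize(b,(480,200))]))
E
```

```text
(no output)
```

View pics/f8.png

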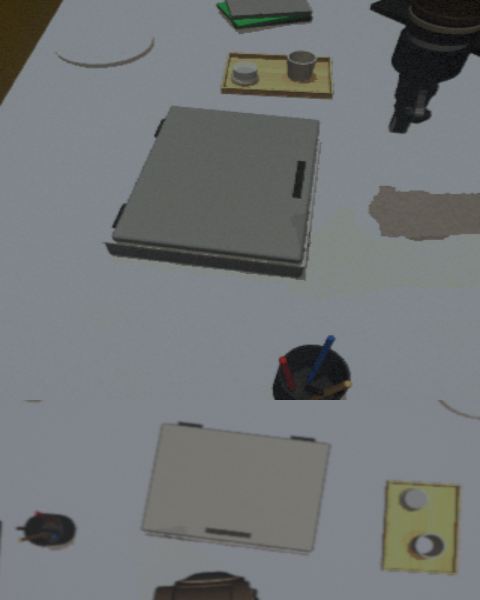

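The lid is flat shut (215,190), the cup stands upright in the tray (301,66), and the tub (245,72) and pot (310,375) are in place.

```bash
python3 -c "
from h import *
print(ticket.job_done())"
```

```text
the job is handed in; nothing more can be done
None
```

The cup stands upright on the tray floor, the lid was lowered slowly until fully shut, the tub and pen pot look unmoved in the final pictures, and the job was handed in at about 21 s of the 62 s allowed.

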